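# Open the flux jar for a soldering session

### The job

Open the flux jar that is clamped in the bench holder: fold the orange tab right back over its hinge as far as it goes, then unscrew the black cap with the red wing anticlockwise until you feel it come up against its stop, and lift it straight off. Be gentle with the thread: never force the cap against the stop or pull it while it is still caught. Set the cap down upright in the white dish, let go of it, and leave the tools and other things on the bench as they are.

Things in the scene. Friction and masses are not known exactly. Their poses are not given: they have to be found in the camera images.
- stand: Bench holder, fixed: dark steel plate 150 x 110 x 12 mm with an amber jar (66 mm wide) clamped on it and a hinge post 14 mm thick whose middle stands 53 mm from the jar's axis on +x. Origin: on the jar's axis, underside of the plate; z up; the closed tab runs from the hinge along -x, over the cap
- tab (a joint): Hinge of the orange tab: 0 = closed, level over the cap; grows as its free end is lifted up and over; 1.57 = upright; 2.95 = folded right back, its end stop. A stiff friction hinge (about 0.15 N m), so the tab stays where it is left. Below 2.6 it is not right back
- tab_grip (a point): Point to grip on the orange tab, on its centre line, 82 mm from the hinge axis and 8 mm short of the free end. The tab is a bar 12 mm wide (along the stand's y) and 8 mm thick; closed, its middle is 126 mm above the bench and its sides can be pinched from above, the fingertips beside and below it. The tab can pivot between the fingers while it is swung
- tab_hinge (a point): Middle of the tab's hinge axis, 48 mm from the jar's axis along the stand's +x and 126 mm above the bench; the hinge axis is the stand's y
- cap: Loose black cap, 48 mm wide, 21.5 mm high, with a red grip wing on top; 40 to 85 g. Origin: centre of the underside of its skirt, about 75 to 79 mm above the bench while screwed on; z up. Two lugs inside hold under the neck's interrupted thread. Turned anticlockwise (seen from above) to its hard stop, or up to 0.1 rad short of it, it lifts straight off, clear after 15 mm
- cap_wing (a point): Centre of the top face of the red wing, on the cap's axis, 39.5 mm above the cap's underside. The wing is 40 mm long along the cap's x, 12 mm thick along its y and 18 mm tall; grip it across its thickness (along the cap's y)
- dish: Loose white round dish, 124 mm across the rim, 16 mm high, inner floor 5 mm above its underside and about 102 mm across; 0.45 kg. Origin: centre of its underside. It stands on the bench to one side of the jar, left or right
- neck (a point): Point on the jar's axis, 70 mm above the bench, foot of the neck. The cap's stop lies 0.4 to 1.5 rad anticlockwise of where the cap is found: hidden, different each time, felt as a steep rise of the moment about the vertical. Turning takes under 0.15 N m; over about 0.4 N m, or a pull of over 12 N while caught, strains the thread. A sprung seal pushes the cap up with 6 to 11 N over the first 5 mm
- pliers: Yellow pliers, 190 mm long; leave alone. Origin: on its underside
- brush: Brush lying flat; leave alone. Origin: on its underside
- spool: Solder spool, 56 mm wide, 36 mm high, upright; leave alone. Origin: on its underside
- green_glass: Green glass piece, 45 mm wide, 9 mm high; leave alone. Origin: on its underside
- copper_foil: Copper foil roll, 60 mm wide, 8 mm high, lying flat; leave alone. Origin: on its underside
- glass_pot: Steel pot, 68 mm wide, 50 mm high, on the side of the jar away from the dish; leave alone. Origin: on its underside
Things that resemble listed ones, but are neither listed nor needed, are in the scene too. Leave any pink or purple look-alike of the cap alone.

How it is judged (in metres and radians):
On the way, in this order (a step that is already met when the one before it is completed fails the run):
1. the tab is folded right back (value of joint tab above 2.6 rad), for 0.2 s.
2. the cap is off the neck, lifted clear above the jar, the tab still back (z of cap in the frame of stand above 0.098 m and value of joint tab above 2.5 rad), for 0.1 s.
At the end, for the whole second after the job is handed in: The tab is folded back beyond 2.5 rad; the cap stands upright (within 0.12 rad) on the floor of the dish, its axis within 30 mm of the dish's centre, at rest and released (value of joint tab above 2.5 rad and horizontal distance between cap and dish below 0.03 m and z of cap in the frame of dish below 0.009 m and angle between cap's own z axis and vertical below 0.12 rad and linear speed of cap below 0.02 m/s and contact force between the fingers and cap below 0.1 N); the robot touches nothing.
It fails at once if the thread is strained: more than 35 N between the cap and the jar holder (contact force between cap and stand above 35 N).
It fails at once if a thing on the bench (pliers, brush, spool, glass piece, foil roll or steel pot) is shifted by more than 30 mm (distance of any of pliers, brush, spool, green_glass, copper_foil, glass_pot from where it was at the start of the episode above 0.03 m).
It fails at once if the dish is shifted by more than 30 mm (distance of dish from where it was at the start of the episode above 0.03 m).
It also fails if it takes over 72 s, if anything falls off the work surface, if the arm or the gripper's body presses on something with over 40 N, if the wrist force passes 120 N, or if a joint passes its speed limit or range.

### The arm

A 6-joint arm with a two-finger parallel gripper is mounted at the origin on the work surface. World frame = base frame: x ahead of the robot, y to its left, z up, the work surface at z = 0. Lengths are in mm, angles in rad, forces in N, time in s.
With the tool pointing down it reaches from about 350 to 775 mm from the base axis. Payload 7.3 kg.
Tool frame: the origin (TCP) lies at the very end of the fingers, on their centre line; the grasp point (between the pads) lies 19 mm behind it; z points along the fingers, y is the line along which they close (so a half turn about z gives the same grasp; the last joint's range is limited). The gripper opens to 92 mm and grips with 3 to 60 N. Pads are 19 mm wide; open, the fingers measure 130 mm over their backs; the gripper's body (75 mm by 190 mm) begins 47 mm behind the grasp point.
Start: joints at [1.079, 0.342, 1.524, -0, 1.275, -0.146], TCP at [177.935, 493.947, 226.741] pointing down, gripper open.
Joint ranges: [-2.53, 2.53], [-0.77, 2.02], [0.04, 2.7], [-1, 4.14], [0.28, 2.66], [-3.11, 3.11]. Speed limits (rad/s): [2.57, 2.57, 3.14, 3.14, 3.14, 3.14].

### API

Orientations are given as [roll, pitch, yaw] about the fixed x, y, z axes, in that order (R = Rz(yaw) Ry(pitch) Rx(roll)).
In Python, from plant import get_obs, vision, workorder gives the robot as it stands.
- The arm moves only by the shell command python3 -m pendant 'ROWS' [OPENING]. ROWS is a JSON object of lists of equal length, an entry for each row: "dp": the shift along the tool's x, y, z in m, a list of three; "rotation": the turn, a rotation vector about the tool's x, y, z in rad, a list of three. A call has 1 to 8 rows; each row is the pose to reach, as a shift and turn from the pose commanded when the call began, along the tool's axes at that moment; what a row does not reach only later rows make up. A row lasts 1/8 s, in which the tool goes at most 62.5 mm and 10.7 degrees, less where a joint would pass 70% of its speed; a pose out of reach is approached as far as the arm can. A call with a gripper value outside its range is refused whole. OPENING is the finger opening in m, from 0 to 0.0918, set as the call begins (- or left out, the last holds). The fingers move at their own pace and stop on an object; the grip force is fixed at half the most. Time passes only in rows, so rows that repeat a pose let the fingers close. It gives the time, the measured TCP pose, the force, the opening and the grip force at its end, in the units of the state.
- get_obs(): the state, without advancing time (a new reading comes with each control period).
- vision.capture(name): name is "scene" or "top"; returns a dict with "pixels" (420x560x3 uint8, red, green, blue), "vfov" (degrees; the focal length in pixels is half the picture's height over the tangent of half this angle, whatever the lens; pixels are square), "cx", "cy" (the principal point, pixels), "dist" ([k1, k2, p1, p2, k3] as OpenCV has them; the pictures are not rectified), "pose" (4x4, takes a point from camera to world coordinates). Camera axes: x right, y up, looking along -z (the intrinsics and any distortion apply to the point x, -y, -z); pixel columns grow to the right and rows downward; lengths in mm; the calibration is good to about 2 mm. A picture is of the moment at which its call begins. There is no depth.
- workorder.close_job(): hands the job in; it is judged then, once.
The state is a dict: "time": time; "joint_positions": joint angles; "dq": joint speeds; "tau": joint torques, N m; "tool_pos": TCP position; "tcp_rot": TCP orientation; "contact_force": force on the tool from outside, world axes, zero at the start; "moment": the same for the moment, N m; "grip_width": finger opening in mm; "finger_force": force on a finger pad.
Only numpy, scipy, OpenCV 4.12 (cv2) and the standard library are available. Lean on these libraries where they do the work, as an engineer would, in place of code of your own. Each camera call takes 0.05 s, during which the arm holds its last target. There are 200 camera calls.

## Working session

There is one attempt and no reset: what is moved stays moved. The work goes in short steps, Python scripts to look and compute and a shell command to move; the robot and the scene stay as the last step left them, time stands still between calls to the robot, and variables do not carry over. Pictures are saved under pics/ and viewed, at most 10 in all, crops included, and the job is handed in when it is done.

```bash
mkdir -p pics; ls
cat > h.py <<'E'
import numpy as np, cv2, pickle
from plant import get_obs, vision, workorder
def cap(n):
    c=vision.capture(n); cv2.imwrite(f"pics/{n}_{int(get_obs()['time']*1000)}.png",c['pixels'][:,:,::-1]); pickle.dump(c,open(f"{n}.pkl","wb")); return c
def K(c):
    f=c['pixels'].shape[0]/2/np.tan(np.radians(c['vfov'])/2)
    return np.array([[f,0,c['cx']],[0,f,c['cy']],[0,0,1.]])
def ray(c,uv):
    p=cv2.undistortPoints(np.array(uv,float).reshape(-1,1,2),K(c),np.array(c['dist'],float)).reshape(-1,2)
    d=np.c_[p[:,0],-p[:,1],-np.ones(len(p))]; P=np.array(c['pose'])
    return P[:3,3],d@P[:3,:3].T
def onz(c,uv,z):
    o,d=ray(c,uv); return o+d*((z-o[2])/d[:,2])[:,None]
def proj(c,X):
    P=np.linalg.inv(np.array(c['pose'])); q=np.atleast_2d(X)@P[:3,:3].T+P[:3,3]; q=q*[1,-1,-1]
    return cv2.projectPoints(q.reshape(-1,1,3),np.zeros(3),np.zeros(3),K(c),np.array(c['dist'],float))[0].reshape(-1,2)
E
python3 - <<'E'
from h import *
for n in("scene","top"):
    c=cap(n);print(n,np.round(np.array(c['pose']),2).tolist(),c['vfov'],c['cx'],c['cy'],c['dist'])
print(get_obs())
E
ls pics
```

```text
pics
scene [[0.52, -0.52, 0.67, 1374.84], [0.85, 0.32, -0.41, -488.81], [-0.0, 0.79, 0.61, 858.54], [0.0, 0.0, 0.0, 1.0]] 50.24000448369186 275.60752624667833 206.08674791965714 [0.00869799 0.         0.         0.         0.        ]
top [[-0.02, 0.99, -0.12, 364.1], [-1.0, -0.02, 0.0, 16.66], [0.0, 0.12, 0.99, 1393.44], [0.0, 0.0, 0.0, 1.0]] 50.24139266249091 278.9403681983895 209.08024075457465 [-0.08936924  0.          0.          0.          0.        ]
{'time': 0.1, 'joint_positions': array([ 1.07902330e+00,  3.42637844e-01,  1.52491107e+00, -3.35945867e-05,
        1.27541751e+00, -1.46018232e-01]), 'dq': array([-8.67038525e-05, -1.97176791e-03, -2.26643961e-03,  5.25549485e-04,
        1.67459450e-03, -1.63170404e-04]), 'tau': array([ 2.51804049e-03, -4.32003701e+01, -2.44695336e+01,  7.19783432e-02,
        5.26324776e-02, -5.10266909e-05]), 'tool_pos': array([177.74941323, 493.60549689, 226.12599539]), 'tcp_rot': array([-3.14022883e+00, -1.68099200e-04,  2.79584754e+00]), 'contact_force': array([ 0.30930072, -0.17409948, -0.47110296]), 'moment': array([-0.01108722, -0.00539668, -0.06838142]), 'finger_force': 0.0, 'grip_width': 92.14458299717309}
scene_50.png
top_100.png
```

View pics/scene_50.png

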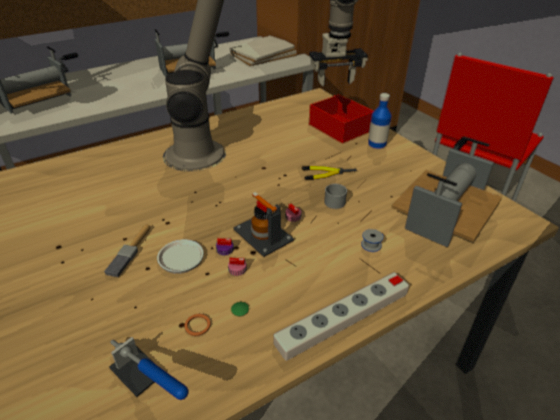

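View pics/top_100.png

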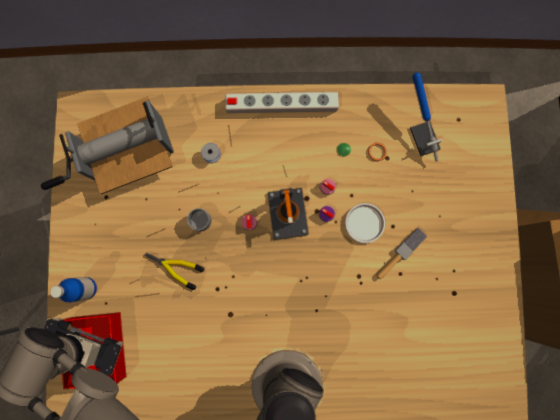

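Run:
```python
from h import *
a=pickle.load(open("scene.pkl","rb"));b=pickle.load(open("top.pkl","rb"))
A=a['pixels'][180:270,210:310];B=b['pixels'][170:260,240:340]
im=np.hstack([cv2.resize(x,(400,360),interpolation=cv2.INTER_CUBIC) for x in(A,B)])
im=np.clip(im.astype(float)*1.6,0,255).astype('u1')
cv2.imwrite("pics/crop1.png",im[:,:,::-1])
# coarse measurements
hs=cv2.cvtColor(b['pixels'],cv2.COLOR_RGB2HSV)
sub=np.zeros(hs.shape[:2],bool);sub[170:250,262:312]=1
m=cv2.inRange(hs,(4,150,150),(16,255,255))>0
ys,xs=np.where(m&sub);print('orange',len(xs),xs.min(),xs.max(),ys.min(),ys.max());r=cv2.minAreaRect(np.c_[xs,ys].astype('f4'));print(r)
# plate: dark
g=b['pixels'].max(2);m=((g<85)&sub).astype('u1');
m=cv2.morphologyEx(m,cv2.MORPH_CLOSE,np.ones((9,9)))
cs=max(cv2.findContours(m,0,2)[0],key=cv2.contourArea);r=cv2.minAreaRect(cs);print('plate',r)
bx=cv2.boxPoints(r);print(np.round(onz(b,bx,12),1).tolist(), onz(b,[r[0]],12))
# dish
w=((b['pixels'].min(2)>110)).astype('u1');s=np.zeros_like(w);s[195:250,335:395]=1
cs=max(cv2.findContours(w*s,0,2)[0],key=cv2.contourArea);(x,y),rr=cv2.minEnclosingCircle(cs);e=cv2.fitEllipse(cs);print('dish',x,y,rr,e);print(onz(b,[e[0],(e[0][0]+e[1][0]/2,e[0][1])],16))
```

```text
orange 100 284 291 190 216
((287.5167236328125, 203.12823486328125), (26.428306579589844, 4.09574031829834), 82.56858825683594)
plate ((289.54510498046875, 213.29241943359375), (48.42057418823242, 40.19821548461914), 83.82982635498047)
[[591.4, 50.1, 12.0], [602.9, -75.1, 12.0], [452.0, -87.4, 12.0], [440.8, 36.2, 12.0]] [[521.31008359 -19.01718479  12.        ]]
dish 365.0 222.5 20.155742645263672 ((365.0179443359375, 222.53199768066406), (38.785587310791016, 39.70145797729492), 151.5194854736328)
[[ 487.9837316  -252.22266322   16.        ]
 [ 486.86995391 -312.8422751    16.        ]]
```

View pics/crop1.png

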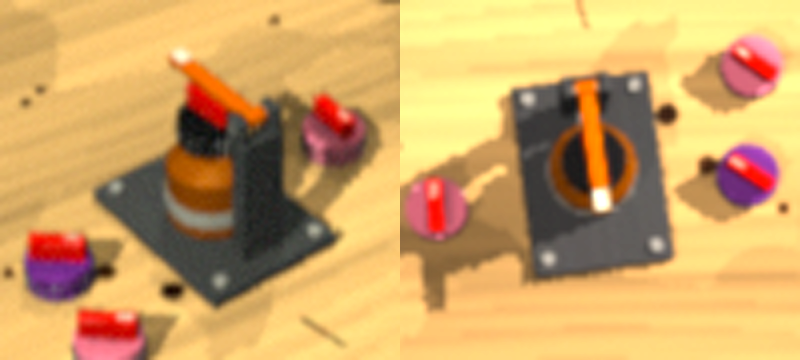

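Run:
```python
from h import *
a=pickle.load(open("scene.pkl","rb"));b=pickle.load(open("top.pkl","rb"))
A=[240+(0),0]
def tp(u,v):return(240+(u-400)/4,170+v/4)
def sp(u,v):return(210+u/4,180+v/4)
def tri(p,q):
    o1,d1=ray(a,[p]);o2,d2=ray(b,[q]);d1=d1[0]/np.linalg.norm(d1);d2=d2[0]/np.linalg.norm(d2)
    s=np.linalg.lstsq(np.c_[d1,-d2],o2-o1,rcond=None)[0];x=o1+s[0]*d1;y=o2+s[1]*d2
    return (x+y)/2,np.linalg.norm(x-y)
print('tip',tri(sp(181,56),tp(600,200)))
print('hinge',tri(sp(262,113),tp(585,86)))
S=onz(b,[tp(528,99),tp(635,84),tp(656,244),tp(548,258)],12);print('screws top',np.round(S,1).tolist(),S.mean(0))
Q=onz(a,[sp(116,187),sp(220,282),sp(315,231)],12);print('screws scene',np.round(Q,1).tolist())
print('tip on 130',onz(b,[tp(600,200)],130),'hinge',onz(b,[tp(585,86)],130))
print('jar shoulder z60',onz(b,[tp(594,165)],60))
print('jar cap top ctr z97',onz(b,[tp(593,163)],97))
D=onz(b,[(365,222.5)],16);print('dish',D)
g=onz(a,[(180.5,256)],16);print('dish scene',g)
```

```text
tip (array([489.85945961, -15.97876389, 124.08029979]), np.float64(2.3737801266793723))
hinge (array([573.46636402,  -4.53673187, 124.57902579]), np.float64(7.7482081831276375))
screws top [[580.5, 34.6, 12.0], [590.9, -49.2, 12.0], [465.5, -62.6, 12.0], [456.1, 21.0, 12.0]] [523.23375267 -14.05225529  12.        ]
screws scene [[470.9, -62.2, 12.0], [597.0, -48.5, 12.0], [587.3, 35.0, 12.0]]
tip on 130 [[488.72920667 -16.87563965 130.        ]] hinge [[570.68858603  -7.82125881 130.        ]]
jar shoulder z60 [[522.06386394 -14.76805669  60.        ]]
jar cap top ctr z97 [[519.16104205 -13.19633082  97.        ]]
dish [[ 488.08422982 -252.17067443   16.        ]]
dish scene [[ 499.7416084  -254.38680993   16.        ]]
```

```bash
cat >> h.py <<'E'
from scipy.spatial.transform import Rotation as Rn
def go(target,yaw=None,src=None):
    o=get_obs(); R=Rn.from_euler('xyz',o['tcp_rot']); p=np.array(o['tool_pos'])
    dp=R.inv().apply((np.array(target)-p)/1000)
    s='dp '+str(np.round(dp,4).tolist())
    if yaw is not None:
        R2=Rn.from_euler('xyz',[np.pi,0,yaw]); s+=' rot '+str(np.round((R.inv()*R2).as_rotvec(),3).tolist())
    print(s)
E
python3 -c "
from h import *
go([490.2,-17.7,180],0.11)"
```

```text
dp [-0.4672, -0.3751, 0.0466] rot [-0.001, 0.002, 2.686]
```

```bash
python3 -m pendant '{"dp":[[-0.467,-0.375,0.03],[-0.467,-0.375,0.03],[-0.467,-0.375,0.03],[-0.467,-0.375,0.03],[-0.467,-0.375,0.03],[-0.467,-0.375,0.03],[-0.467,-0.375,0.03],[-0.467,-0.375,0.03]],"rotation":[[0,0,2.686],[0,0,2.686],[0,0,2.686],[0,0,2.686],[0,0,2.686],[0,0,2.686],[0,0,2.686],[0,0,2.686]]}' 0.05; python3 -c "
from h import *
go([490.2,-17.7,180],0.11)"
```

```text
time: 1.1
tool_pos: [438.9, 65.9, 201.6]
tcp_rot: [-3.142, -0.0, 1.289]
contact_force: [1.4, -0.5, 0.0]
grip_width: 50.3
finger_force: 0.0
dp [-0.0661, 0.0725, 0.0215] rot [-0.0, -0.0, 1.179]
```

```bash
python3 -m pendant '{"dp":[[-0.066,0.072,0.02],[-0.066,0.072,0.02],[-0.066,0.072,0.02],[-0.066,0.072,0.02],[-0.066,0.072,0.02],[-0.066,0.072,0.02],[-0.066,0.072,0.02],[-0.066,0.072,0.02]],"rotation":[[0,0,1.18],[0,0,1.18],[0,0,1.18],[0,0,1.18],[0,0,1.18],[0,0,1.18],[0,0,1.18],[0,0,1.18]]}' 0.05; python3 -m pendant '{"dp":[[0,0,0]],"rotation":[[0,0,0]]}'
python3 - <<'E'
from h import *
go([490.2,-17.7,180],0.11)
b=cap("top");a=cap("scene")
A=a['pixels'][170:260,210:310];B=b['pixels'][170:260,240:340]
im=np.hstack([cv2.resize(x,(400,360),interpolation=cv2.INTER_CUBIC) for x in(A,B)])
cv2.imwrite("pics/crop2.png",np.clip(im.astype(float)*1.6,0,255).astype('u1')[:,:,::-1])
E
```

```text
time: 2.1
tool_pos: [489.4, -15.2, 181.4]
tcp_rot: [-3.141, 0.001, 0.116]
contact_force: [0.1, -0.3, 0.2]
grip_width: 49.7
finger_force: 0.0
time: 2.22
tool_pos: [489.5, -15.2, 181.5]
tcp_rot: [-3.141, 0.0, 0.117]
contact_force: [0.3, 1.0, 0.5]
grip_width: 50.0
finger_force: 0.0
dp [0.0004, 0.0025, 0.0015] rot [-0.0, 0.0, 0.007]
```

View pics/crop2.png

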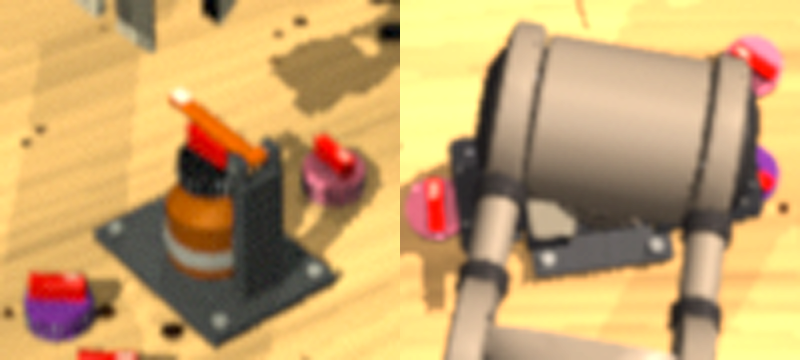

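```bash
python3 -m pendant '{"dp":[[0,0.002,0.02],[0,0.002,0.04],[0,0.002,0.055],[0,0.002,0.065],[0,0.002,0.071],[0,0.002,0.071]],"rotation":[[0,0,0],[0,0,0],[0,0,0],[0,0,0],[0,0,0],[0,0,0]]}' 0.045;  python3 - <<'E'
from h import *
go([490.2,-17.7,110],0.11)
a=cap("scene")
A=a['pixels'][170:260,210:310]
cv2.imwrite("pics/crop3.png",np.clip(cv2.resize(A,(600,540),interpolation=cv2.INTER_CUBIC).astype(float)*1.6,0,255).astype('u1')[:,:,::-1])
E
```

```text
time: 3.08
tool_pos: [489.9, -17.2, 110.6]
tcp_rot: [-3.141, 0.0, 0.116]
contact_force: [0.1, 0.8, -0.1]
grip_width: 45.0
finger_force: 0.0
dp [0.0003, 0.0005, 0.0006] rot [-0.0, 0.0, 0.006]
```

View pics/crop3.png

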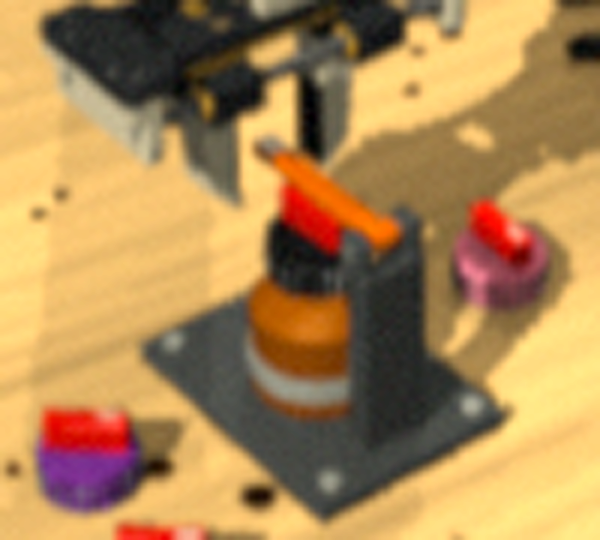

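```bash
python3 -m pendant '{"dp":[[0,0,0],[0,0,0],[0,0,0],[0,0,0],[0,0,0]],"rotation":[[0,0,0],[0,0,0],[0,0,0],[0,0,0],[0,0,0]]}' 0.004
```

```text
time: 3.75
tool_pos: [489.9, -16.7, 110.8]
tcp_rot: [-3.141, -0.0, 0.116]
contact_force: [-0.5, 3.9, 1.2]
grip_width: 11.3
finger_force: 30.0
```

```bash
python3 -m pendant '{"dp":[[0.0015,0,-0.0155],[0.006,0,-0.0304],[0.013,0,-0.0442],[0.0226,0,-0.0565],[0.0343,0,-0.0667],[0.0478,0,-0.0745],[0.0624,0,-0.0796],[0.0778,0,-0.0819]],"rotation":[[0,0,0],[0,0,0],[0,0,0],[0,0,0],[0,0,0],[0,0,0],[0,0,0],[0,0,0]]}'
python3 - <<'E'
from h import *
t=np.array([1.52,1.72,1.92,2.12,2.32,2.52,2.72,2.9,3.0]);x=82*(1-np.cos(t));z=82*np.sin(t);print(np.round(np.c_[x-x[0],-(z-z[0])]/1000,4).tolist())
E
```

```text
time: 4.75
tool_pos: [565.7, -7.9, 192.8]
tcp_rot: [-3.141, 0.004, 0.116]
contact_force: [-6.7, 1.5, 3.7]
grip_width: 11.5
finger_force: 30.0
[[0.0, -0.0], [0.0164, 0.0008], [0.0322, 0.0048], [0.047, 0.012], [0.06, 0.0219], [0.0708, 0.0341], [0.079, 0.0483], [0.0838, 0.0623], [0.0853, 0.0703]]
```

```bash
python3 -m pendant '{"dp":[[0.0164,0,0.0008],[0.0322,0,0.0048],[0.047,0,0.012],[0.06,0,0.0219],[0.0708,0,0.0341],[0.079,0,0.0483],[0.0838,0,0.0623],[0.0845,0,0.066]],"rotation":[[0,0,0],[0,0,0],[0,0,0],[0,0,0],[0,0,0],[0,0,0],[0,0,0],[0,0,0]]}'
```

```text
time: 5.75
tool_pos: [657.5, 2.6, 129.8]
tcp_rot: [3.141, -0.017, 0.116]
contact_force: [14.0, 5.9, 8.1]
grip_width: 10.9
finger_force: 30.0
```

```bash
python3 -m pendant '{"dp":[[-0.003,0,0.002],[-0.004,0,0.004],[-0.004,0,0.004]],"rotation":[[0,0,0],[0,0,0],[0,0,0]]}'; python3 -m pendant '{"dp":[[0,0,0],[0,0,0],[0,0,0],[0,0,0]],"rotation":[[0,0,0],[0,0,0],[0,0,0],[0,0,0]]}' 0.045;python3 -m pendant '{"dp":[[0,0,-0.03],[0,0,-0.06],[0,0,-0.08],[0,0.05,-0.08],[0,0.1,-0.08],[0,0.15,-0.08],[0,0.2,-0.08],[0,0.2,-0.08]],"rotation":[[0,0,0],[0,0,0],[0,0,0],[0,0,0],[0,0,0],[0,0,0],[0,0,0],[0,0,0]]}' 0.045
python3 - <<'E'
from h import *
b=cap("top");a=cap("scene")
A=a['pixels'][170:260,210:310];B=b['pixels'][170:260,240:340]
im=np.hstack([cv2.resize(x,(400,360),interpolation=cv2.INTER_CUBIC) for x in(A,B)])
cv2.imwrite("pics/crop4.png",np.clip(im.astype(float)*1.6,0,255).astype('u1')[:,:,::-1])
E
```

```text
time: 6.12
tool_pos: [657.4, 2.5, 128.7]
tcp_rot: [3.139, -0.028, 0.116]
contact_force: [25.4, 8.8, 9.1]
grip_width: 11.2
finger_force: 30.0
time: 6.62
tool_pos: [646.8, 0.8, 122.1]
tcp_rot: [-3.141, 0.001, 0.116]
contact_force: [-0.1, -0.1, -0.3]
grip_width: 43.7
finger_force: 0.0
time: 7.62
tool_pos: [669.6, -201.9, 201.5]
tcp_rot: [3.141, 0.001, 0.111]
contact_force: [-0.2, 0.3, -1.1]
grip_width: 45.3
finger_force: 0.0
```

View pics/crop4.png

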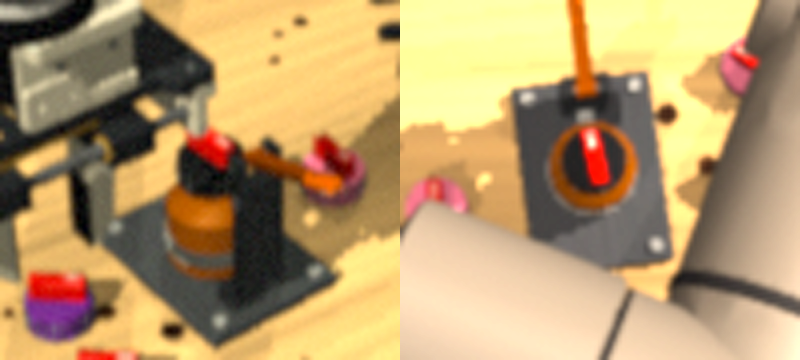

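Run:
```python
from h import *
b=pickle.load(open("top.pkl","rb"));a=pickle.load(open("scene.pkl","rb"))
im=b['pixels'][195:230,270:308]; s=8
big=cv2.resize(im,None,fx=s,fy=s,interpolation=cv2.INTER_CUBIC).astype(int)
def back(P):return (np.array(P)+.5)/s-.5+[270,195]
m=((big[:,:,0]>110)&(big[:,:,0]-big[:,:,1]>70)&(np.abs(big[:,:,1]-big[:,:,2])<25)).astype('u1')|((big.min(2)>110).astype('u1'))
n,l,st,ce=cv2.connectedComponentsWithStats(m);print(st.tolist(),ce.tolist())
i=1+np.argmax(st[1:,4]);ys,xs=np.where(l==i);P=onz(b,back(np.c_[xs,ys]),116)[:,:2]
r=cv2.minAreaRect(P.astype('f4'));C=cv2.PCACompute2(P.astype('f4'),mean=None)
print(r,C[0],C[1],np.arctan2(C[1][0][1],C[1][0][0]),np.sqrt(C[2]*12).ravel())
# jar circle amber outer
hs=cv2.cvtColor(np.clip(big,0,255).astype('u1'),cv2.COLOR_RGB2HSV);m=cv2.inRange(hs,(5,120,60),(20,255,255))
c=max(cv2.findContours(m,0,2)[0],key=cv2.contourArea);h=cv2.convexHull(c).reshape(-1,2);e=cv2.fitEllipse(h);print('jar',back(e[0]),np.array(e[1])/s,onz(b,[back(e[0])],58))
# black cap
```

```text
[[0, 0, 304, 280, 80768], [120, 54, 59, 115, 4352]] [[151.58400604199684, 141.0416253961965], [149.94094669117646, 110.8892463235294]]
((523.5782470703125, -13.059480667114258), (42.69377899169922, 14.451761245727539), 11.615090370178223) [[523.6326   -13.048165]] [[ 0.9773266   0.21173723]
 [-0.21173723  0.9773266 ]] 0.21335216 [40.895412 13.612507]
jar [287.83508492 210.83030319] [22.1849575  22.65418053] [[523.60418255 -12.84366572  58.        ]]
```

```bash
python3 -c "
from h import *
go([523.6,-13,150],0.205)"
```

```text
dp [-0.1241, -0.2003, 0.0523] rot [-0.001, 0.001, -0.09]
```

```bash
python3 -m pendant '{"dp":[[-0.031,-0.05,0],[-0.062,-0.1,0],[-0.093,-0.15,0],[-0.118,-0.19,0],[-0.124,-0.2,0.01],[-0.124,-0.2,0.03],[-0.124,-0.2,0.05],[-0.124,-0.2,0.05]],"rotation":[[0,0,-0.09],[0,0,-0.09],[0,0,-0.09],[0,0,-0.09],[0,0,-0.09],[0,0,-0.09],[0,0,-0.09],[0,0,-0.09]]}' 0.04;python3 -c "
from h import *
go([523.6,-13,102],0.205)"
```

```text
time: 8.72
tool_pos: [523.1, -12.7, 151.2]
tcp_rot: [-3.14, 0.003, 0.207]
contact_force: [-0.3, 0.6, 0.4]
grip_width: 40.1
finger_force: 0.0
dp [0.0005, 0.0004, 0.0491] rot [-0.001, 0.003, 0.002]
```

```bash
python3 -m pendant '{"dp":[[0,0,0.015],[0,0,0.03],[0,0,0.04],[0,0,0.044],[0,0,0.047],[0,0,0.049],[0,0,0.049]],"rotation":[[0,0,0],[0,0,0],[0,0,0],[0,0,0],[0,0,0],[0,0,0],[0,0,0]]}' ;python3 - <<'E'
from h import *
go([523.6,-13,102],0.205); print(get_obs()['moment'])
a=cap("scene")
A=a['pixels'][170:260,210:310]
cv2.imwrite("pics/crop5.png",np.clip(cv2.resize(A,(600,540),interpolation=cv2.INTER_CUBIC).astype(float)*1.6,0,255).astype('u1')[:,:,::-1])
E
```

```text
time: 9.6
tool_pos: [524.0, -13.3, 103.7]
tcp_rot: [3.142, -0.0, 0.206]
contact_force: [-0.3, 0.7, -0.1]
grip_width: 40.0
finger_force: 0.0
dp [-0.0004, -0.0004, 0.0017] rot [0.0, -0.0, 0.001]
[-0.05508782  0.20845496  0.06331533]
```

View pics/crop5.png

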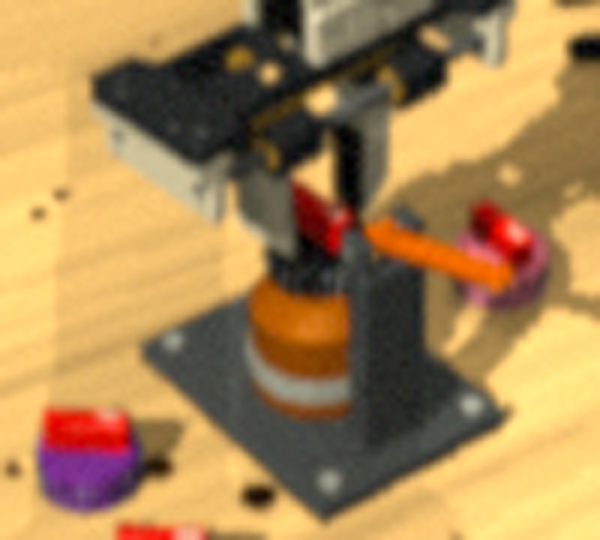

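```bash
python3 -m pendant '{"dp":[[0,0,0],[0,0,0],[0,0,0],[0,0,0],[0,0,0]],"rotation":[[0,0,0],[0,0,0],[0,0,0],[0,0,0],[0,0,0]]}' 0.006;python3 -c "
from h import *
o=get_obs();print(o['moment'],o['joint_positions'])"
```

```text
time: 10.28
tool_pos: [524.0, -13.5, 103.7]
tcp_rot: [3.141, -0.0, 0.206]
contact_force: [-0.1, -1.8, -0.2]
grip_width: 11.4
finger_force: 30.0
[-0.30612394  0.2660462   0.08272345] [-1.71802201e-01  4.73042381e-01  1.69431074e+00 -3.71792068e-04
  9.73950104e-01  1.19322619e+00]
```

```bash
cat > chk.py <<'E'
import sys
from plant import get_obs
m=[];o=get_obs()
print('mz %.3f yaw %.3f F %s'%(o['moment'][2],o['tcp_rot'][2],o['contact_force'].round(1)))
sys.exit(abs(o['moment'][2]-0.08)>0.2)
E
python3 -m pendant '{"dp":[[0,0,0],[0,0,0]],"rotation":[[0,0,-0.05],[0,0,-0.1]]}' >/dev/null && python3 chk.py && python3 -m pendant '{"dp":[[0,0,0],[0,0,0]],"rotation":[[0,0,-0.05],[0,0,-0.1]]}' >/dev/null && python3 chk.py && python3 -m pendant '{"dp":[[0,0,0],[0,0,0],[0,0,0]],"rotation":[[0,0,-0.05],[0,0,-0.1],[0,0,-0.1]]}' && python3 chk.py
```

```text
mz -0.094 yaw 0.307 F [-0.2 -0.1  2.4]False
```

```bash
sed -i "s/^sys.exit.*/sys.exit(1 if o['moment'][2]<-0.24 else 0)/" chk.py
python3 -m pendant '{"dp":[[0,0,0],[0,0,0]],"rotation":[[0,0,-0.05],[0,0,-0.1]]}' >/dev/null && python3 chk.py && python3 -m pendant '{"dp":[[0,0,0],[0,0,0],[0,0,0]],"rotation":[[0,0,-0.05],[0,0,-0.09],[0,0,-0.09]]}' >/dev/null && python3 chk.py&& python3 -m pendant '{"dp":[[0,0,0],[0,0,0]],"rotation":[[0,0,-0.02],[0,0,-0.04]]}' >/dev/null && python3 chk.py
```

```text
mz -0.062 yaw 0.407 F [0.6 0.5 3.7]
mz -0.013 yaw 0.495 F [0.2 0.8 5. ]
mz -0.029 yaw 0.535 F [-0.5  0.9  6.6]
```

```bash
R='x'; 
python3 -m pendant '{"dp":[[0,0,0],[0,0,0]],"rotation":[[0,0,-0.02],[0,0,-0.04]]}' >/dev/null && python3 chk.py && python3 -m pendant '{"dp":[[0,0,0],[0,0,0]],"rotation":[[0,0,-0.02],[0,0,-0.04]]}' >/dev/null && python3 chk.py && python3 -m pendant '{"dp":[[0,0,0],[0,0,0]],"rotation":[[0,0,-0.02],[0,0,-0.04]]}' >/dev/null && python3 chk.py && python3 -m pendant '{"dp":[[0,0,0],[0,0,0]],"rotation":[[0,0,-0.02],[0,0,-0.04]]}' >/dev/null && python3 chk.py && python3 -m pendant '{"dp":[[0,0,0],[0,0,0]],"rotation":[[0,0,-0.02],[0,0,-0.04]]}' >/dev/null && python3 chk.py && python3 -m pendant '{"dp":[[0,0,0],[0,0,0]],"rotation":[[0,0,-0.02],[0,0,-0.04]]}' >/dev/null && python3 chk.py
```

```text
mz -0.052 yaw 0.575 F [-0.4  0.3  7.1]
mz -0.053 yaw 0.615 F [-0.4  0.   7.5]
mz -0.014 yaw 0.655 F [-0.   0.   7.6]
mz -0.092 yaw 0.695 F [0.2 0.1 7.2]
mz -0.125 yaw 0.735 F [-0.2  0.9  7.6]
mz -0.483 yaw 0.774 F [0.3 0.5 6.1]
```

```bash
sed "s/^sys.exit.*/print('z',o['tool_pos'][2].round(1));sys.exit(1 if o['contact_force'][2]<-5 else 0)/" chk.py > chk2.py
python3 -m pendant '{"dp":[[0,0,0],[0,0,0],[0,0,0]],"rotation":[[0,0,0.02],[0,0,0.035],[0,0,0.035]]}' >/dev/null; python3 chk2.py && python3 -m pendant '{"dp":[[0,0,-0.001],[0,0,-0.001]],"rotation":[[0,0,0],[0,0,0]]}' >/dev/null; python3 chk2.py && python3 -m pendant '{"dp":[[0,0,-0.001],[0,0,-0.001]],"rotation":[[0,0,0],[0,0,0]]}' >/dev/null; python3 chk2.py
```

```text
mz -0.167 yaw 0.739 F [ 0.4 -0.1  7. ]
z 104.5
mz -0.113 yaw 0.740 F [2.  0.1 5.3]
z 105.1
mz -0.155 yaw 0.740 F [ 3.7 -0.3  3. ]
z 105.8
```

```bash
python3 -m pendant '{"dp":[[0,0,-0.001],[0,0,-0.001]],"rotation":[[0,0,0],[0,0,0]]}' >/dev/null; python3 chk2.py && python3 -m pendant '{"dp":[[0,0,-0.001],[0,0,-0.001]],"rotation":[[0,0,0],[0,0,0]]}' >/dev/null; python3 chk2.py
```

```text
mz -0.144 yaw 0.741 F [ 4.8  0.3 -0.6]
z 106.5
mz -0.178 yaw 0.741 F [ 3.   0.9 -2.8]
z 107.3
```

```bash
python3 -m pendant '{"dp":[[0,0,-0.001],[0,0,-0.001]],"rotation":[[0,0,0],[0,0,0]]}' >/dev/null; python3 chk2.py ; python3 -c "
from h import *
c=cap('scene');A=c['pixels'][185:245,235:295]
cv2.imwrite('pics/crop6.png',np.clip(cv2.resize(A,(600,600),interpolation=cv2.INTER_CUBIC).astype(float)*1.6,0,255).astype('u1')[:,:,::-1])"
```

```text
mz -0.168 yaw 0.741 F [ 1.   1.1 -2.1]
z 108.3
```

View pics/crop6.png

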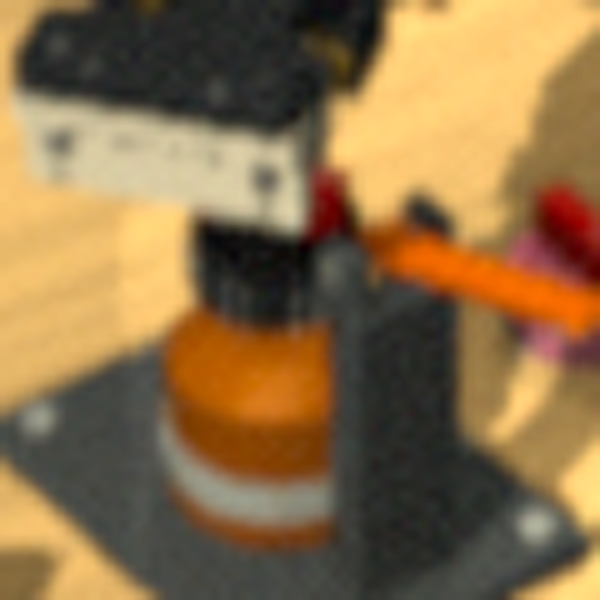

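```bash
python3 -m pendant '{"dp":[[0,0,-0.001],[0,0,-0.002]],"rotation":[[0,0,0],[0,0,0]]}' >/dev/null; python3 chk2.py && python3 -m pendant '{"dp":[[0,0,-0.001],[0,0,-0.002]],"rotation":[[0,0,0],[0,0,0]]}' >/dev/null; python3 chk2.py && python3 -m pendant '{"dp":[[0,0,-0.002],[0,0,-0.004]],"rotation":[[0,0,0],[0,0,0]]}' >/dev/null; python3 chk2.py
```

```text
mz -0.033 yaw 0.741 F [ 0.5  0.3 -0.6]
z 110.6
mz -0.039 yaw 0.741 F [-0.5 -0.1 -1.3]
z 113.1
mz 0.010 yaw 0.741 F [ 0.3  0.6 -0.9]
z 116.9
```

```bash
python3 -m pendant '{"dp":[[0,0,-0.01],[0,0,-0.025],[0,0,-0.045],[0,0,-0.065],[0,0,-0.075],[0,0,-0.075]],"rotation":[[0,0,0],[0,0,0],[0,0,0],[0,0,0],[0,0,0],[0,0,0]]}'
python3 - <<'E'
from h import *
a=cap("scene");b=cap("top")
for c,(v0,v1,u0,u1) in((a,(225,285,145,215)),(b,(195,250,335,395))):
    im=c['pixels'][v0:v1,u0:u1];w=((im.min(2)>85)&(im.max(2).astype(int)-im.min(2)<45)).astype('u1')
    cs=max(cv2.findContours(w,0,2)[0],key=cv2.contourArea);h=cv2.convexHull(cs);P=onz(c,h.reshape(-1,2)+[u0,v0],14)[:,:2]
    print(len(h),cv2.minEnclosingCircle(P.astype('f4')),cv2.fitEllipse(P.astype('f4')))
go([492,-253,190])
E
```

```text
time: 16.08
tool_pos: [524.3, -13.3, 192.5]
tcp_rot: [3.14, -0.001, 0.741]
contact_force: [-0.4, 0.0, -1.2]
grip_width: 11.7
finger_force: 30.0
25 ((494.25152587890625, -253.9134521484375), 65.5555419921875) ((492.5854797363281, -253.2295684814453), (120.53160095214844, 128.28143310546875), 50.281124114990234)
24 ((487.51165771484375, -251.55174255371094), 61.86008834838867) ((487.3646545410156, -251.39414978027344), (120.31269836425781, 123.04927825927734), 17.85305404663086)
dp [-0.1851, 0.1556, 0.0011]
```

```bash
python3 -m pendant '{"dp":[[-0.02,0.017,0],[-0.05,0.042,0],[-0.085,0.07,0],[-0.12,0.1,0],[-0.15,0.125,0],[-0.175,0.145,0],[-0.187,0.154,0],[-0.187,0.154,0]],"rotation":[[0,0,0],[0,0,0],[0,0,0],[0,0,0],[0,0,0],[0,0,0],[0,0,0],[0,0,0]]}'; python3 -c "
from h import *
go([489,-252,42])"
```

```text
time: 17.18
tool_pos: [489.5, -253.3, 190.9]
tcp_rot: [-3.14, -0.0, 0.739]
contact_force: [-0.1, 0.4, -1.0]
grip_width: 11.7
finger_force: 30.0
dp [0.0004, -0.0011, 0.1489]
```

```bash
python3 -m pendant '{"dp":[[0,-0.001,0.02],[0,-0.001,0.05],[0,-0.001,0.08],[0,-0.001,0.11],[0,-0.001,0.13],[0,-0.001,0.143],[0,-0.001,0.149],[0,-0.001,0.149]],"rotation":[[0,0,0],[0,0,0],[0,0,0],[0,0,0],[0,0,0],[0,0,0],[0,0,0],[0,0,0]]}'; sed "s/^sys.exit.*/print('z',o['tool_pos'][2].round(1));sys.exit(1 if o['contact_force'][2]>3 else 0)/" chk.py > chk3.py
python3 -m pendant '{"dp":[[0,0,0.002],[0,0,0.004]],"rotation":[[0,0,0],[0,0,0]]}' >/dev/null; python3 chk3.py && python3 -m pendant '{"dp":[[0,0,0.001],[0,0,0.003]],"rotation":[[0,0,0],[0,0,0]]}' >/dev/null && python3 chk3.py && python3 -m pendant '{"dp":[[0,0,0.001],[0,0,0.002]],"rotation":[[0,0,0],[0,0,0]]}' >/dev/null && python3 chk3.py&& python3 -m pendant '{"dp":[[0,0,0.001],[0,0,0.002]],"rotation":[[0,0,0],[0,0,0]]}' >/dev/null && python3 chk3.py&& python3 -m pendant '{"dp":[[0,0,0.001],[0,0,0.002]],"rotation":[[0,0,0],[0,0,0]]}' >/dev/null && python3 chk3.py&& python3 -m pendant '{"dp":[[0,0,0.001],[0,0,0.002]],"rotation":[[0,0,0],[0,0,0]]}' >/dev/null && python3 chk3.py
```

```text
time: 18.18
tool_pos: [489.4, -252.1, 42.7]
tcp_rot: [3.142, -0.0, 0.741]
contact_force: [0.4, -0.4, 0.1]
grip_width: 11.7
finger_force: 30.0
mz 0.045 yaw 0.741 F [ 1.   0.2 -1.1]
z 39.1
mz 0.012 yaw 0.741 F [ 0.1 -0.2 -0.7]
z 35.6
mz -0.030 yaw 0.741 F [ 0.1  1.  -0.2]
z 33.5
mz -0.039 yaw 0.741 F [-0.4 -0.1 -1.4]
z 31.5
mz 0.017 yaw 0.741 F [-4.   3.8 13.1]
z 30.3
```

```bash
python3 -m pendant '{"dp":[[0,0,-0.001],[0,0,-0.001]],"rotation":[[0,0,0],[0,0,0]]}' && python3 -m pendant '{"dp":[[0,0,0],[0,0,0],[0,0,0],[0,0,0]],"rotation":[[0,0,0],[0,0,0],[0,0,0],[0,0,0]]}' 0.04 && python3 -m pendant '{"dp":[[0,0,-0.01],[0,0,-0.03],[0,0,-0.06],[0,0,-0.1],[0,0,-0.14],[0,0,-0.17],[-0.05,0,-0.17],[-0.1,0,-0.17]],"rotation":[[0,0,0],[0,0,0],[0,0,0],[0,0,0],[0,0,0],[0,0,0],[0,0,0],[0,0,0]]}'; python3 -m pendant '{"dp":[[-0.03,-0.03,0],[-0.06,-0.06,0],[-0.09,-0.09,0],[-0.12,-0.12,0],[-0.15,-0.15,0],[-0.15,-0.15,0],[-0.15,-0.15,0]],"rotation":[[0,0,0],[0,0,0],[0,0,0],[0,0,0],[0,0,0],[0,0,0],[0,0,0]]}';python3 - <<'E'
from h import *
a=cap("scene");b=cap("top")
A=a['pixels'][180:285,140:310];B=b['pixels'][150:255,240:410]
im=np.vstack([cv2.resize(x,(486,300),interpolation=cv2.INTER_CUBIC) for x in(A,B)])
cv2.imwrite("pics/crop7.png",np.clip(im.astype(float)*1.4,0,255).astype('u1')[:,:,::-1])
E
```

```text
time: 19.68
tool_pos: [489.3, -252.4, 30.6]
tcp_rot: [3.141, -0.0, 0.741]
contact_force: [1.0, 0.3, -1.0]
grip_width: 11.5
finger_force: 30.0
time: 20.18
tool_pos: [489.2, -252.4, 30.6]
tcp_rot: [-3.142, -0.0, 0.741]
contact_force: [-0.3, -0.1, -1.1]
grip_width: 39.8
finger_force: 0.0
time: 21.18
tool_pos: [414.9, -320.4, 201.8]
tcp_rot: [3.14, -0.0, 0.743]
contact_force: [-0.6, 0.3, -0.3]
grip_width: 39.7
finger_force: 0.0
time: 22.05
tool_pos: [203.9, -310.8, 201.2]
tcp_rot: [3.14, 0.0, 0.74]
contact_force: [0.2, -0.2, 0.7]
grip_width: 39.9
finger_force: 0.0
```

View pics/crop7.png

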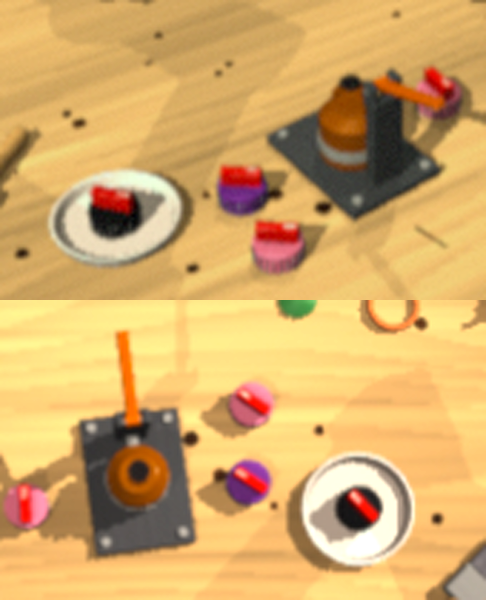

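The pictures show the cap upright in the middle of the dish, the tab folded back and the neighbouring things in place. I'm handing the job in.

```bash
python3 -c "
from plant import workorder
print(workorder.close_job())"
```

```text
the job is handed in; nothing more can be done
None
```

I handed the job in at about 22 s: the tab is folded back, the cap stands upright and released in the dish, and nothing else was touched; the one blemish is that the moment briefly reached about 0.5 N m at the cap's stop, over the 0.4 N m guideline, before I backed off, and no verdict came back.

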